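# Stack the yellow toroid cores in their storage tube

## Robot

A 6-joint arm with a two-finger parallel gripper is mounted at the origin on a cart in front of the work surface, level with it; the furniture and walls round the work are solid. World frame = base frame: x ahead of the robot, y to its left, z up, the work surface at z = 0. Lengths are in m, angles in rad, forces in N, time in s.
With the tool pointing down it reaches from about 0.375 to 0.9 m from the base axis. Payload 3.1 kg.
Tool frame: the origin (TCP) lies midway between the tips of the shut fingers; the grasp point (between the pads) lies robot.grip_depth behind it (robot.grip_depth is the distance from the TCP to the grasp point, in m); z points along the fingers, y is the line along which they close (so a half turn about z gives the same grasp; the last joint's range is limited). The gripper opens to 87 mm and grips with 3 to 60 N. Pads are 19 mm wide; open, the fingers measure 117 mm over their backs; the gripper's body (75 mm by 190 mm) begins 51 mm behind the grasp point.
Start: joints at [-1.433, 0.527, 1.433, -0, 1.181, -0.178], TCP at [0.194, -0.594, 0.223] pointing down, gripper open.
Joint ranges: [-3.08, 3.08], [-0.75, 2.2], [0.22, 2.44], [-1.43, 4.57], [0, 2.65], [-2.85, 2.85]. Speed limits (rad/s): [2.79, 2.79, 3.14, 3.14, 3.14, 3.14].

## Interface

Orientations are given as a unit quaternion [x, y, z, w].
In Python, from rig import robot gives the robot as it stands.
- The arm moves only by the tool step_hand, called after "Emit:" as name(argument=value, ...) on one line, values as JSON. Schema: {"type":"object","properties":{"segments":{"type":"array","items":{"type":"object","properties":{"pos":{"type":"array","items":{"type":"number"},"minItems":3,"maxItems":3},"twist":{"type":"number"}},"additionalProperties":false},"minItems":1,"maxItems":20},"finger_gap":{"type":"number"},"force":{"type":"number"},"only":{"type":"string"},"quiet":{"type":"boolean"},"lines":{"type":"string"}},"required":["segments"],"additionalProperties":false}. segments is a list of rows, 1 to 20 of them, each an object with the fields pos (a list: dx, dy, dz in m), twist (a turn about the tool's z in rad); a field left out counts as zero; each row shifts and turns the commanded pose from where the row before left it, along the tool's axes as they then stand; what a row does not reach is not made up. A row lasts 1/12 s, in which the tool goes at most 0.0417 m and 0.125 rad, less where a joint would pass 70% of its speed; a pose out of reach is approached as far as the arm can. finger_gap is the finger opening in m, set as the call begins (left out keeps the last). The fingers move at their own pace and stop on an object; force is the grip in N (left out, the last holds). Time passes only in rows, so rows that do not move let the fingers close. The tool returns the time, the measured TCP pose, the force, the opening and the grip force at its end. only (a regular expression) keeps the lines of the reply that match it, lines (a string "A,B") keeps lines A to B, and quiet returns only ok. Input that does not fit is refused with a message, and nothing moves.
- robot.get_obs(): the state, without advancing time (a new reading comes with each control period).
- robot.camera(name): name is "side" or "top" or "wrist"; returns a dict with "img" (420x560x3 uint8, red, green, blue), "fx", "fy", "cx", "cy" (pixels), "xyz" and "attitude" of the camera in the world. Camera axes: x right, y down, z forward; pixel columns grow to the right and rows downward; lengths in m; the calibration is good to about 2 mm. A picture is of the moment at which its call begins. There is no depth.
- robot.hand_in(): hands the job in; it is judged then, once.
The state is a dict: "time": time; "q": joint angles; "joint_velocities": joint speeds; "joint_torque": joint torques, N m; "position": TCP position; "tool_rot": TCP orientation; "ft_force": force on the tool from outside, world axes, zero at the start; "moment": the same for the moment, N m; "grip_width": finger opening in m; "grip_force": force on a finger pad.
Only numpy, scipy, OpenCV 4.12 (cv2) and the standard library are available. Lean on these libraries where they do the work, as an engineer would, in place of code of your own. Each camera call takes 0.05 s, during which the arm holds its last target. There are 200 camera calls.

## Task

Put the two yellow toroid cores away in the black storage tube with the yellow band: drop them in from just over its mouth, in either order, so that they lie flat one on the other in a column at the bottom. The green core is another material and stays where it lies; do not push it about or put it in the tube.

Things in the scene. Friction and masses are not known exactly. Their poses are not given: they have to be found in the camera images.
- core_yellow_1: Toroid core, yellow ring lying flat: outer diameter 42 mm, hole 24 mm, 14 mm thick, about 50 g, loose. Origin at its centre, 7 mm above the bench as it lies; z is its axis. Grip it across the outside from above. One of two alike.
- core_yellow_2: Toroid core, yellow ring lying flat: outer diameter 42 mm, hole 24 mm, 14 mm thick, about 50 g, loose. Origin at its centre, 7 mm above the bench as it lies; z is its axis. Grip it across the outside from above. The other of the two alike.
- core_green: Toroid core, green ring lying flat: outer diameter 42 mm, hole 24 mm, 14 mm thick, about 50 g, loose. Origin at its centre, 7 mm above the bench as it lies; z is its axis. A bystander of the same size, not to be disturbed.
- tube: Upright black tube, yellow band, fixed on a round grey foot 84 mm across, 6 mm high. Rim 50 mm above the bench, lip 74 mm across outside. The bore narrows evenly from 61 mm at the rim to 49 mm at its floor, 8 mm above the bench. Fingers do not fit in beside a core: let it go level, centred to 8 mm, underside at or just inside the rim; it falls in flat. Origin on the axis at bench level; z up.

How it is judged:
On the way:
1. one yellow core (either) lies flat inside the tube (((horizontal distance between core_yellow_1 and tube below 0.01 m and z of core_yellow_1 in the frame of tube below 0.036 m and angle between the z axis of core_yellow_1 and the z axis of tube, either way round below 0.17 rad) or (horizontal distance between core_yellow_2 and tube below 0.01 m and z of core_yellow_2 in the frame of tube below 0.036 m and angle between the z axis of core_yellow_2 and the z axis of tube, either way round below 0.17 rad))), for 0.2 s.
At the end, for the whole second after the job is handed in: Both yellow cores are inside the tube, released and at rest: each within 10 mm of the tube's axis, its axis within 10 degrees of the tube's, its centre less than 36 mm above the tube's foot (the lower lies at about 15 mm, the upper at about 29 mm) (horizontal distance between each of core_yellow_1, core_yellow_2 and tube below 0.01 m and z of each of core_yellow_1, core_yellow_2 in the frame of tube below 0.036 m and angle between the z axis of each of core_yellow_1, core_yellow_2 and the z axis of tube, either way round below 0.17 rad and linear speed of each of core_yellow_1, core_yellow_2 below 0.02 m/s); the robot touches nothing.
It fails at once if the green core is moved by more than 30 mm from where it lay (distance of core_green from where it was at the start of the episode above 0.03 m).
It also fails if it takes over 48 s, if anything falls off the work surface, if the arm or the gripper's body presses on something with over 40 N, if the wrist force passes 120 N, or if a joint passes its speed limit or range.

## Working session

There is one attempt and no reset: what is moved stays moved. The work goes in short steps, Python scripts to look and compute and a tool call to move; the robot and the scene stay as the last step left them, time stands still between calls to the robot, and variables do not carry over. Pictures are saved under pics/ and viewed, at most 10 in all, crops included, and the job is handed in when it is done.

```bash
ls; mkdir -p pics; python3 - <<'E'
from rig import robot
import cv2
print(robot.grip_depth, robot.get_obs())
for n in ("top","side"):
    c=robot.camera(n); print({k:v for k,v in c.items() if k!="img"})
    cv2.imwrite(f"pics/{n}0.png",c["img"][:,:,::-1])
E
```

```text
pics
rig.py
0.0187 {'time': 0.0, 'q': array([-1.43349205e+00,  5.28469282e-01,  1.43388506e+00,  4.55798618e-08,
        1.18137363e+00, -1.78488323e-01]), 'joint_velocities': array([-1.56082685e-04,  6.86633409e-05, -2.78956635e-04, -5.33022706e-04,
        9.85586270e-04,  2.27741778e-03]), 'joint_torque': array([ 6.41297584e-05, -4.40043461e+01, -1.76589292e+01,  6.33578910e-02,
        5.82526345e-02, -1.65966076e-04]), 'position': array([ 0.19404138, -0.59336026,  0.22157519]), 'tool_rot': array([ 9.87559695e-01,  1.57240929e-01,  2.20047729e-05, -1.06743219e-03]), 'ft_force': array([0.05970005, 0.18077946, 0.414149  ]), 'moment': array([ 0.01940874, -0.01401914, -0.05752018]), 'grip_force': 0.0, 'grip_width': 0.08698427452486523}
{'fx': 512.9347341697182, 'fy': 512.9347341697182, 'cx': 279.7212838839042, 'cy': 213.20882431889092, 'xyz': array([0.27545555, 0.21202539, 0.89187659]), 'attitude': array([ 0.73308015, -0.67147111,  0.07065788, -0.08202143])}
{'fx': 523.3349342176449, 'fy': 523.3349342176449, 'cx': 279.9218257161404, 'cy': 209.26585882171727, 'xyz': array([0.15040875, 0.9187411 , 0.48216931]), 'attitude': array([-0.17003358,  0.85624915, -0.47879322,  0.09318278])}
```

View pics/top0.png

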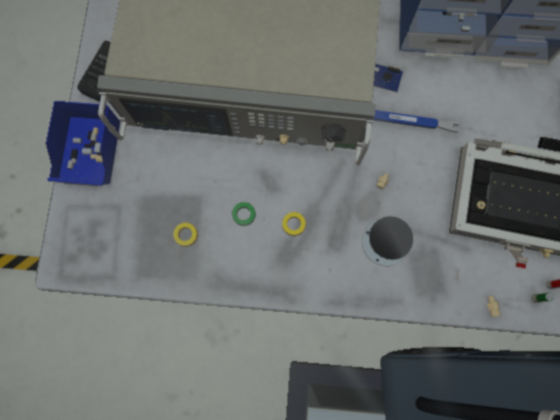

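View pics/side0.png

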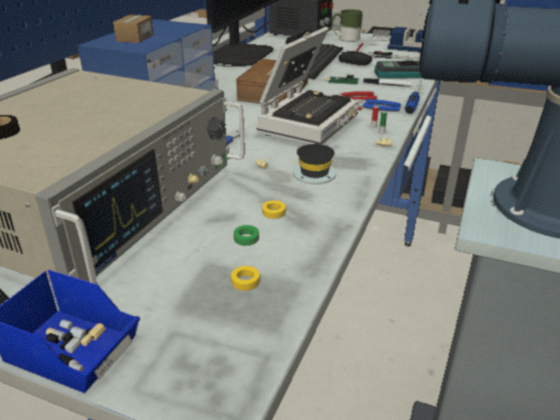

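The top view shows yellow cores near (186,234) and (293,223), the green core at (244,213) between them, and the tube mouth near (391,237). The side view agrees: yellow at (246,278) and (274,209), green at (246,235), tube at (316,160). Next I'll measure them.

```bash
cat > h.py <<'E'
from rig import robot
import cv2, numpy as np
from scipy.spatial.transform import Rotation as R
def ray(c,u,v,z):
    d=R.from_quat(c["attitude"]).apply([(u-c["cx"])/c["fx"],(v-c["cy"])/c["fy"],1.])
    return c["xyz"]+d*(z-c["xyz"][2])/d[2]
def proj(c,p):
    d=R.from_quat(c["attitude"]).inv().apply(np.array(p)-c["xyz"])
    return d[0]/d[2]*c["fx"]+c["cx"], d[1]/d[2]*c["fy"]+c["cy"]
def blobs(c,lo,hi,amin=100):
    m=cv2.inRange(cv2.cvtColor(c["img"],cv2.COLOR_RGB2HSV),lo,hi)
    cs,_=cv2.findContours(m,cv2.RETR_EXTERNAL,cv2.CHAIN_APPROX_NONE)
    return [k for k in cs if cv2.contourArea(k)>amin]
Y=((20,130,90),(35,255,255)); G=((55,120,40),(85,255,200)); K=((0,0,0),(180,120,75))
def tool(p):  # world displacement to p (TCP) in tool axes
    o=robot.get_obs(); return R.from_quat(o["tool_rot"]).inv().apply(np.array(p)-o["position"])
E
python3 - <<'E'
from h import *
np.set_printoptions(precision=4,suppress=True)
for n in("top","side"):
    c=robot.camera(n)
    for nm,col in(("Y",Y),("G",G),("K",K)):
        for k in blobs(c,*col):
            (u,v),ax,_=cv2.minAreaRect(k)
            # outline points cast on plane z, then circle
            z=.012 if nm!="K" else .05
            w=np.array([ray(c,*p[0],z)[:2] for p in k],np.float32)
            (x,y),r=cv2.minEnclosingCircle(w)
            if r<.06: print(n,nm,round(u),round(v),"circ",np.array([x,y,r]),"mean",w.mean(0),"mid",ray(c,u,v,.007 if nm!="K" else .05)[:2])
c=robot.camera("top")
cv2.imwrite("pics/tube.png",cv2.resize(c["img"][190:290,330:450,::-1],None,fx=5,fy=5,interpolation=cv2.INTER_CUBIC))
E
```

```text
top Y 27 263 circ [0.3425 0.6623 0.021 ] mean [0.3426 0.6628] mid [0.3429 0.6649]
top Y 185 234 circ [0.4171 0.396  0.02  ] mean [0.4174 0.3958] mid [0.4184 0.3973]
top Y 294 224 circ [0.4521 0.2089 0.0202] mean [0.4523 0.2093] mid [0.4528 0.2092]
top K 15 262 circ [0.3404 0.6624 0.0211] mean [0.3401 0.6623] mid [0.3403 0.6623]
top K 478 236 circ [ 0.4514 -0.0973  0.0473] mean [ 0.4494 -0.0954] mid [ 0.449  -0.0969]
top K 390 238 circ [0.4352 0.0485 0.0366] mean [0.4341 0.0476] mid [0.4341 0.0473]
top K 531 157 circ [ 0.5938 -0.1869  0.0479] mean [ 0.5962 -0.1879] mid [ 0.5956 -0.1874]
top K 549 143 circ [ 0.6211 -0.2182  0.02  ] mean [ 0.6222 -0.2188] mid [ 0.6229 -0.2189]
top K 390 74 circ [0.7303 0.0602 0.0192] mean [0.7312 0.0605] mid [0.7311 0.0612]
top K 520 53 circ [ 0.7903 -0.1715  0.0298] mean [ 0.7905 -0.1711] mid [ 0.7904 -0.1715]
top K 553 49 circ [ 0.8036 -0.2301  0.0224] mean [ 0.8077 -0.2285] mid [ 0.8042 -0.2298]
top K 460 46 circ [ 0.808  -0.0622  0.043 ] mean [ 0.8037 -0.0665] mid [ 0.7952 -0.0626]
top K 537 27 circ [ 0.8451 -0.2029  0.0338] mean [ 0.8455 -0.2024] m
[... 166 characters left out ...]
 -0.1274] mid [ 0.8597 -0.1252]
top K 409 24 circ [0.8333 0.0279 0.0531] mean [0.8408 0.0355] mid [0.8328 0.0301]
side Y 245 278 circ [0.4154 0.4004 0.0265] mean [0.4153 0.4007] mid [0.418  0.3954]
side Y 274 208 circ [0.4514 0.2137 0.0287] mean [0.4505 0.214 ] mid [0.4531 0.2058]
side Y 315 165 circ [0.4409 0.0216 0.0337] mean [0.4388 0.0319] mid [0.4422 0.0201]
side G 246 234 circ [0.4607 0.303  0.025 ] mean [0.4614 0.3027] mid [0.4635 0.2966]
side K 65 247 circ [0.6593 0.4777 0.0597] mean [0.6567 0.4796] mid [0.6563 0.4798]
side K 314 172 circ [0.4088 0.123  0.0236] mean [0.4067 0.1303] mid [0.4069 0.1297]
side K 407 179 circ [0.2485 0.0885 0.0519] mean [0.2502 0.0905] mid [0.2506 0.091 ]
```

View pics/tube.png

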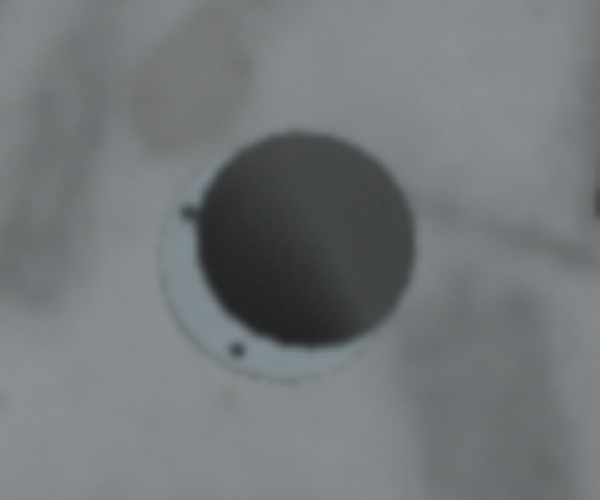

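The crop shows the whole tube lip as a clean dark disc centred near (391,238) in the full image, with the foot peeking out lower left. I'll check the foot circle, the green core, and how high the nearby lid and scope stand.

```bash
python3 - <<'E'
from h import *
np.set_printoptions(precision=4,suppress=True)
c=robot.camera("top"); s=robot.camera("side")
print("tube from lip",ray(c,391.2,238,.05),"from foot",ray(c,386.3,242.1,.006))
print("green",ray(c,244,213.5,.01), "side px", proj(s,[.435,.048,.05]))
def tri(pt,ps):
    A=[];b=[]
    for k,p in((c,pt),(s,ps)):
        d=ray(k,*p,0)-k["xyz"];d/=np.linalg.norm(d);P=np.eye(3)-np.outer(d,d);A.append(P);b.append(P@k["xyz"])
    return np.linalg.solve(sum(A),sum(b))
print("scope front top right corner",tri((372,108),(219,92)),"right handle top",tri((369,125),(240,103)))
for x in(.5,.6,.65):
    d=ray(s,325,30,0)-s["xyz"];print("lid tip if x",x,s["xyz"]+d*(x-s["xyz"][0])/d[0])
print("tool move to above Y2", tool([.4524,.209,.222]), "via",tool([.42,-.40,.222]),tool([.45,-.1,.222]))
E
```

```text
tube from lip [0.4338 0.0457 0.05  ] from foot [0.4341 0.0453 0.006 ]
green [0.4625 0.2976 0.01  ] side px (np.float64(314.63871164083685), np.float64(151.65216752599298))
scope front top right corner [0.6072 0.1049 0.1641] right handle top [0.5755 0.1037 0.1505]
lid tip if x 0.5 [ 0.5    -0.1871  0.222 ]
lid tip if x 0.6 [ 0.6    -0.5035  0.1476]
lid tip if x 0.65 [ 0.65   -0.6616  0.1103]
tool move to above Y2 [ 0.4949 -0.683   0.0007] via [ 0.275  -0.1142  0.0004] [ 0.3966 -0.39    0.0005]
```

Emit:
step_hand(segments=[{"pos":[0.0275, -0.0114, -0.008]}, {"pos":[0.0275, -0.0114, -0.008]}, {"pos":[0.0275, -0.0114, -0.008]}, {"pos":[0.0275, -0.0114, -0.008]}, {"pos":[0.0275, -0.0114, -0.008]}, {"pos":[0.0275, -0.0114, -0.008]}, {"pos":[0.0275, -0.0114, -0.008]}, {"pos":[0.0275, -0.0114, -0.008]}, {"pos":[0.0275, -0.0114, -0.008]}, {"pos":[0.0275, -0.0114, -0.008]}, {"pos":[0.0122, -0.0276, 0]}, {"pos":[0.0122, -0.0276, 0]}, {"pos":[0.0122, -0.0276, 0]}, {"pos":[0.0122, -0.0276, 0]}, {"pos":[0.0122, -0.0276, 0]}, {"pos":[0.0122, -0.0276, 0]}, {"pos":[0.0122, -0.0276, 0]}, {"pos":[0.0122, -0.0276, 0]}, {"pos":[0.0122, -0.0276, 0]}, {"pos":[0.0122, -0.0276, 0]}], finger_gap=0.062, force=15)

```text
time: 2.02
position: [0.4502, -0.0986, 0.3027]
tool_rot: [0.988, 0.157, 0.0, 0.0]
ft_force: [-0.3, -0.0, -0.3]
grip_width: 0.0618
grip_force: 0.0
```

Emit:
step_hand(segments=[{"pos":[0.0098, -0.0293, 0]}, {"pos":[0.0098, -0.0293, 0]}, {"pos":[0.0098, -0.0293, 0]}, {"pos":[0.0098, -0.0293, 0]}, {"pos":[0.0098, -0.0293, 0]}, {"pos":[0.0098, -0.0293, 0]}, {"pos":[0.0098, -0.0293, 0]}, {"pos":[0.0098, -0.0293, 0]}, {"pos":[0.0098, -0.0293, 0.02]}, {"pos":[0.0098, -0.0293, 0.02]}, {"pos":[0, 0, 0.02]}, {}, {}])

```text
time: 3.1
position: [0.4517, 0.2089, 0.2419]
tool_rot: [0.987, 0.158, -0.001, 0.0]
ft_force: [0.4, 0.2, 0.2]
grip_width: 0.0619
grip_force: 0.0
```

```bash
python3 - <<'E'
from h import *
print(tool([.4524,.209,.15]),robot.get_obs()["q"])
c=robot.camera("wrist");cv2.imwrite("pics/w1.png",c["img"][:,:,::-1])
for k in blobs(c,*Y,400):
    (u,v),ax,_=cv2.minAreaRect(k); print(u,v,ax,ray(c,u,v,.007))
E
```

```text
[0.00097848 0.0001075  0.09190851] [ 2.08419991e-01  3.32281300e-01  1.72048492e+00 -3.68416188e-04
  1.09166037e+00  1.46265033e+00]
260.5 329.5 (11.0, 137.0) [0.25510924 0.1719496  0.007     ]
443.5 327.0 (16.0, 231.0) [ 0.3336723  -0.05539505  0.007     ]
425.2637939453125 278.4844970703125 (61.3645133972168, 24.428361892700195) [ 0.38982332 -0.00410924  0.007     ]
117.0 159.5 (35.0, 38.0) [0.41593762 0.39588069 0.007     ]
```

View pics/w1.png

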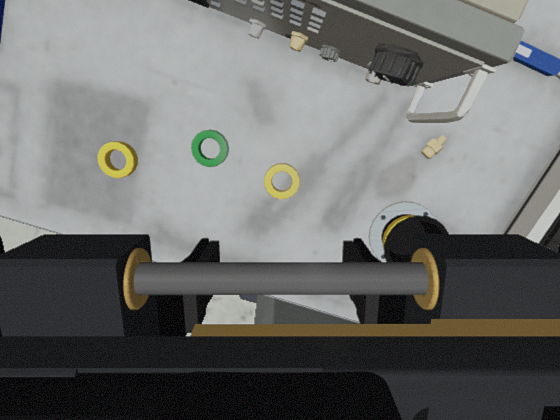

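The wrist view shows the near yellow core at (282,181), the far one at (117,160), green at (210,148), and the tube at lower right (412,240). I'll cast those pixels and check against the top-camera fix.

```bash
python3 - <<'E'
from h import *
c=robot.camera("wrist")
for k in blobs(c,(20,80,90),(35,255,255),300):
    (u,v),ax,_=cv2.minAreaRect(k)
    if max(ax)<60: print(u,v,ax,ray(c,u,v,.011))
print(ray(c,210,148,.011),ray(c,282,181,.011))
print(tool([.452,.209,.006]))
E
```

```text
281.0 182.0 (34.0, 34.0) [0.4522927  0.20764046 0.011     ]
117.00001525878906 160.50001525878906 (38.890869140625, 36.06244659423828) [0.41747519 0.394336   0.011     ]
[0.46433777 0.29659309 0.011     ] [0.4537739  0.20689943 0.011     ]
[-0.00153473 -0.00106406  0.23757154]
```

Emit:
step_hand(segments=[{"pos":[0, 0, 0.035]}, {"pos":[0, 0, 0.035]}, {"pos":[0, 0, 0.035]}, {"pos":[0, 0, 0.035]}, {"pos":[0, 0, 0.035]}, {"pos":[0, 0, 0.03]}, {"pos":[0, 0, 0.015]}, {"pos":[0, 0, 0.015]}, {}, {}])

```text
time: 4.03
position: [0.4538, 0.2083, 0.008]
tool_rot: [0.988, 0.156, 0.001, -0.0]
ft_force: [0.2, -0.1, -0.2]
grip_width: 0.0622
grip_force: 0.0
```

```bash
python3 -c "
from h import *
print(tool([.4525,.2083,.006]))"
```

```text
[-0.00124119 -0.00042137  0.00204743]
```

Emit:
step_hand(segments=[{"pos":[-0.001, 0, 0.002]}, {}, {}, {}, {}, {}, {}], finger_gap=0.03, force=15)

```text
time: 4.62
position: [0.4523, 0.2087, 0.0065]
tool_rot: [0.988, 0.157, 0.001, 0.0]
ft_force: [-0.5, -1.6, 6.4]
grip_width: 0.0416
grip_force: 15.0
```

Emit:
step_hand(segments=[{"pos":[0, 0, -0.02]}, {"pos":[0, 0, -0.03]}, {"pos":[0, 0, -0.03]}, {"pos":[0, 0, -0.03]}, {}])

```text
time: 5.03
position: [0.4548, 0.2096, 0.1203]
tool_rot: [0.988, 0.157, 0.005, -0.0]
ft_force: [0.3, 0.8, -0.8]
grip_width: 0.0417
grip_force: 15.0
```

```bash
python3 -c "
from h import *
print(tool([.434,.0465,.11]))"
```

```text
[-0.07052783  0.14851127  0.00973623]
```

Emit:
step_hand(segments=[{"pos":[-0.0117, 0.0248, 0]}, {"pos":[-0.0117, 0.0248, 0]}, {"pos":[-0.0117, 0.0248, 0]}, {"pos":[-0.0117, 0.0248, 0]}, {"pos":[-0.0117, 0.0248, 0]}, {"pos":[-0.0117, 0.0248, 0]}, {}, {}])

```text
time: 5.7
position: [0.4307, 0.0444, 0.1151]
tool_rot: [0.988, 0.156, -0.0, -0.0]
ft_force: [0.7, -0.2, -1.0]
grip_width: 0.0418
grip_force: 15.0
```

```bash
python3 - <<'E'
from h import *
print(tool([.434,.0465,.055]))
c=robot.camera("side");cv2.imwrite("pics/s1.png",cv2.resize(c["img"][60:220,220:420,::-1],None,fx=3.5,fy=3.5))
print(proj(c,[.434,.0465,.05]), proj(c,[*robot.get_obs()["position"][:2],.05]))
E
```

```text
[ 0.00387485 -0.00090473  0.06012738]
(np.float64(315.38735801080065), np.float64(151.4289283554512)) (np.float64(317.22960539549814), np.float64(151.45225617928043))
```

View pics/s1.png

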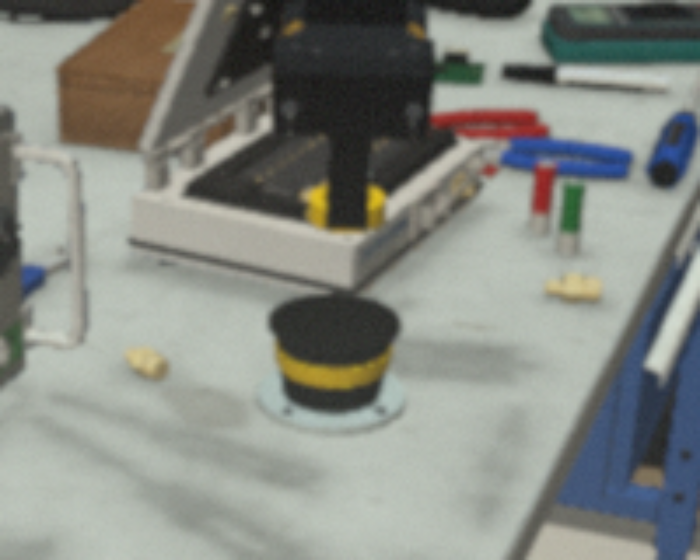

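The crop shows the core gripped level at crop (346,205), above and slightly right of the tube lip at (334,325). This matches the 4 mm tool-x offset, so I'll correct that and descend.

Emit:
step_hand(segments=[{"pos":[0.0035, -0.001, 0.02]}, {"pos":[0, 0, 0.02]}, {"pos":[0, 0, 0.01]}, {"pos":[0, 0, 0.008]}, {}, {}])

```text
time: 6.25
position: [0.4339, 0.0482, 0.0573]
tool_rot: [0.987, 0.158, -0.0, -0.0]
ft_force: [-0.2, 0.3, -1.3]
grip_width: 0.0415
grip_force: 15.0
```

```bash
python3 -c "
from h import *
print(tool([.434,.0465,.055]))"
```

```text
[-0.000391    0.0016469   0.00226261]
```

Emit:
step_hand(segments=[{"pos":[0, 0.001, 0.003]}, {}, {}])

```text
time: 6.5
position: [0.4348, 0.0464, 0.055]
tool_rot: [0.988, 0.157, 0.001, 0.0]
ft_force: [-0.2, -0.2, -0.3]
grip_width: 0.0419
grip_force: 15.0
```

Emit:
step_hand(segments=[{}, {}, {}, {}, {}], finger_gap=0.062)

```text
time: 6.92
position: [0.4345, 0.0464, 0.0547]
tool_rot: [0.988, 0.157, 0.0, 0.0]
ft_force: [-0.6, -0.2, 0.5]
grip_width: 0.0605
grip_force: 0.0
```

Emit:
step_hand(segments=[{"pos":[0, 0, -0.02]}, {"pos":[0, 0, -0.03]}, {"pos":[0, 0, -0.03]}, {"pos":[0, 0, -0.02]}, {}])

```text
time: 7.33
position: [0.437, 0.0462, 0.158]
tool_rot: [0.988, 0.157, 0.004, 0.001]
ft_force: [0.4, 0.2, -0.1]
grip_width: 0.0622
grip_force: 0.0
```

```bash
python3 - <<'E'
from h import *
print(tool([.4175,.3953,.155]))
for n in("top","side"):
    c=robot.camera(n)
    for k in blobs(c,(18,90,60),(38,255,255),40):
        (u,v),ax,_=cv2.minAreaRect(k)
        if u>40 and v<300: print(n,u,v,ax,ray(c,u,v,.015))
E
```

```text
[ 0.08994234 -0.3379143   0.00243565]
side 245.0 278.0 (24.0, 28.0) [0.41298148 0.40522566 0.015     ]
side 314.8341369628906 164.8073272705078 (32.07809066772461, 12.618839263916016) [0.43785636 0.03453064 0.015     ]
side 453.6160583496094 77.5136489868164 (24.711923599243164, 7.419418811798096) [ 0.25074672 -0.64964772  0.015     ]
side 483.817626953125 71.57058715820312 (9.65340518951416, 27.224775314331055) [ 0.17420176 -0.74430267  0.015     ]
side 132.71392822265625 28.092910766601562 (21.163238525390625, 29.569198608398438) [ 1.47426755 -0.80329703  0.015     ]
```

Emit:
step_hand(segments=[{"pos":[0.009, -0.0338, 0]}, {"pos":[0.009, -0.0338, 0]}, {"pos":[0.009, -0.0338, 0]}, {"pos":[0.009, -0.0338, 0]}, {"pos":[0.009, -0.0338, 0]}, {"pos":[0.009, -0.0338, 0]}, {"pos":[0.009, -0.0338, 0]}, {"pos":[0.009, -0.0338, 0]}, {"pos":[0.009, -0.0338, 0]}, {"pos":[0.009, -0.0338, 0]}, {"pos":[0, 0, 0.02]}, {"pos":[0, 0, 0.02]}, {}, {}])

```text
time: 8.6
position: [0.413, 0.3945, 0.1119]
tool_rot: [0.988, 0.157, -0.003, 0.001]
ft_force: [-0.9, 0.5, -0.2]
grip_width: 0.062
grip_force: 0.0
```

```bash
python3 - <<'E'
from h import *
print(tool([.4175,.3953,.007]))
c=robot.camera("wrist")
for k in blobs(c,(20,80,90),(35,255,255),300):
    (u,v),ax,_=cv2.minAreaRect(k)
    if max(ax)<90: print("wrist",u,v,ax,ray(c,u,v,.011))
c=robot.camera("top")
cv2.imwrite("pics/t2.png",cv2.resize(c["img"][150:300,140:440,::-1],None,fx=2.6,fy=2.6))
E
```

```text
[0.00516193 0.00045668 0.10488334]
wrist 425.81536865234375 278.5555114746094 (61.52781295776367, 24.702714920043945) [0.39275699 0.25929897 0.011     ]
wrist 280.5 202.0 (52.0, 51.0) [0.41752726 0.39558769 0.011     ]
```

View pics/t2.png

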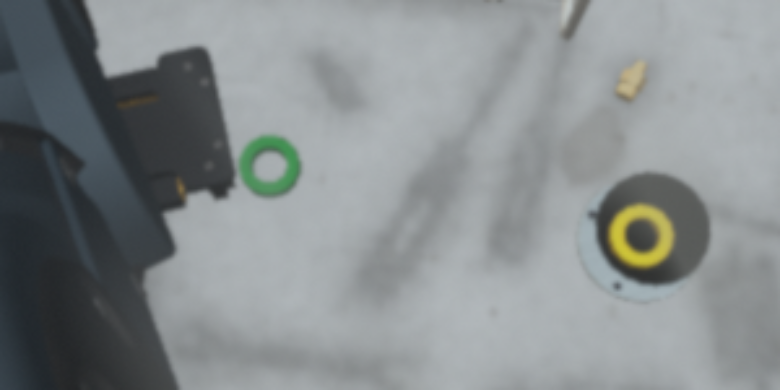

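The first core lies flat in the tube at crop (641,236), and the green core at (269,166) is untouched. Next is the second core.

Emit:
step_hand(segments=[{"pos":[0.0045, 0, 0.03]}, {"pos":[0, 0, 0.03]}, {"pos":[0, 0, 0.025]}, {"pos":[0, 0, 0.012]}, {}, {}])

```text
time: 9.2
position: [0.4198, 0.397, 0.018]
tool_rot: [0.988, 0.157, 0.0, -0.0]
ft_force: [0.1, -0.0, -0.2]
grip_width: 0.062
grip_force: 0.0
```

```bash
python3 -c "
from h import *
print(tool([.4175,.3955,.007]))"
```

```text
[-0.00265597  0.0007432   0.01102481]
```

Emit:
step_hand(segments=[{"pos":[-0.002, 0, 0.01]}, {}, {}])

```text
time: 9.45
position: [0.4175, 0.3966, 0.0082]
tool_rot: [0.988, 0.157, 0.0, -0.0]
ft_force: [-0.1, 0.4, -0.8]
grip_width: 0.0622
grip_force: 0.0
```

Emit:
step_hand(segments=[{}, {}, {}, {}, {}, {}], finger_gap=0.03, force=15)

```text
time: 9.95
position: [0.4175, 0.3966, 0.0078]
tool_rot: [0.988, 0.157, 0.0, -0.0]
ft_force: [0.2, 0.1, 0.6]
grip_width: 0.0405
grip_force: 15.0
```

Emit:
step_hand(segments=[{"pos":[0, 0, -0.02]}, {"pos":[0, 0, -0.03]}, {"pos":[0, 0, -0.03]}, {"pos":[0, 0, -0.03]}, {}])

```text
time: 10.37
position: [0.4206, 0.3987, 0.123]
tool_rot: [0.988, 0.157, 0.005, -0.002]
ft_force: [0.6, 0.6, 0.1]
grip_width: 0.0405
grip_force: 15.0
```

```bash
python3 -c "
from h import *
print(tool([.434,.0465,.115]))"
```

```text
[-0.09676828  0.33897925  0.00597609]
```

Emit:
step_hand(segments=[{"pos":[-0.0097, 0.0339, 0]}, {"pos":[-0.0097, 0.0339, 0]}, {"pos":[-0.0097, 0.0339, 0]}, {"pos":[-0.0097, 0.0339, 0]}, {"pos":[-0.0097, 0.0339, 0]}, {"pos":[-0.0097, 0.0339, 0]}, {"pos":[-0.0097, 0.0339, 0]}, {"pos":[-0.0097, 0.0339, 0]}, {"pos":[-0.0097, 0.0339, 0]}, {"pos":[-0.0097, 0.0339, 0]}, {}, {}, {}])

```text
time: 11.45
position: [0.4299, 0.0443, 0.1172]
tool_rot: [0.988, 0.157, -0.001, -0.0]
ft_force: [0.5, 0.0, -1.0]
grip_width: 0.0405
grip_force: 15.0
```

```bash
python3 - <<'E'
from h import *
print(tool([.434,.0465,.056]),robot.get_obs()["grip_width"])
c=robot.camera("side");cv2.imwrite("pics/s2.png",cv2.resize(c["img"][60:220,220:420,::-1],None,fx=3.5,fy=3.5))
E
```

```text
[ 0.00460832 -0.00081882  0.06123205] 0.040496000224201883
```

View pics/s2.png

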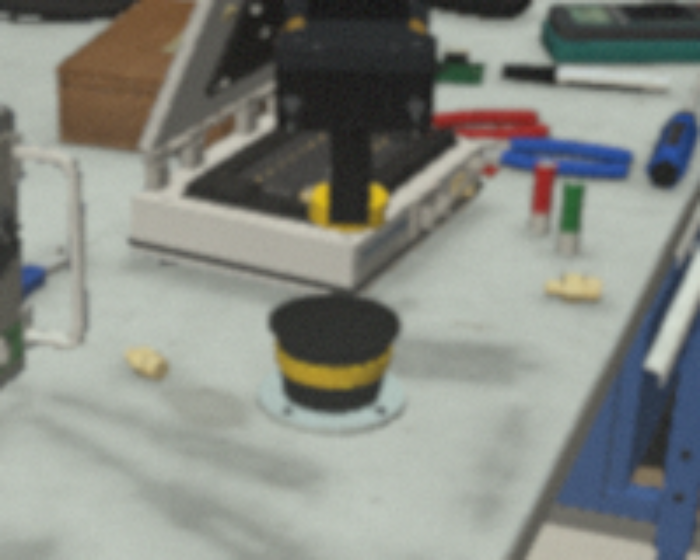

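The second core is held level at crop (348,203), with the same small offset from the tube at (334,325) as last time. I'll correct it and descend.

Emit:
step_hand(segments=[{"pos":[0.004, 0, 0.02]}, {"pos":[0, 0, 0.02]}, {"pos":[0, 0, 0.01]}, {"pos":[0, 0, 0.008]}, {}, {}])

```text
time: 12.0
position: [0.4339, 0.0463, 0.0593]
tool_rot: [0.987, 0.158, -0.0, -0.0]
ft_force: [-0.5, 0.5, -2.0]
grip_width: 0.0407
grip_force: 15.0
```

```bash
python3 -c "
from h import *
print(tool([.434,.0465,.055]))"
```

```text
[ 0.00014837 -0.00011293  0.00434257]
```

Emit:
step_hand(segments=[{"pos":[0, 0, 0.004]}, {}, {}])

```text
time: 12.25
position: [0.4345, 0.0454, 0.0559]
tool_rot: [0.988, 0.157, 0.0, 0.0]
ft_force: [-0.1, -0.3, -0.5]
grip_width: 0.0406
grip_force: 15.0
```

Emit:
step_hand(segments=[{}, {}, {}, {}, {}], finger_gap=0.062)

```text
time: 12.67
position: [0.4343, 0.0453, 0.0557]
tool_rot: [0.988, 0.157, 0.0, 0.0]
ft_force: [0.1, 0.6, -0.7]
grip_width: 0.0603
grip_force: 0.0
```

Emit:
step_hand(segments=[{"pos":[0, 0, -0.02]}, {"pos":[0, 0, -0.03]}, {"pos":[0, 0, -0.03]}, {"pos":[0, -0.03, -0.02]}, {"pos":[0, -0.04, 0]}, {"pos":[0, -0.04, 0]}, {"pos":[0, -0.04, 0]}, {"pos":[0, -0.03, 0]}, {}, {}])

```text
time: 13.5
position: [0.3775, 0.2175, 0.1556]
tool_rot: [0.987, 0.159, -0.0, 0.0]
ft_force: [1.2, 0.6, 0.2]
grip_width: 0.062
grip_force: 0.0
```

```bash
python3 - <<'E'
from h import *
c=robot.camera("top")
cv2.imwrite("pics/t3.png",cv2.resize(c["img"][150:300,140:440,::-1],None,fx=2.6,fy=2.6))
for k in blobs(c,(18,90,60),(38,255,255),40):
    (u,v),ax,_=cv2.minAreaRect(k); print(u,v,ax,ray(c,u,v,.035))
E
```

```text
26.419994354248047 263.0600280761719 (10.20000171661377, 25.800003051757812) [0.34061366 0.65071851 0.035     ]
6.160001754760742 258.3800048828125 (10.399999618530273, 20.200002670288086) [0.34541559 0.68635312 0.035     ]
395.0554504394531 236.3824462890625 (24.12221336364746, 10.969367980957031) [0.43996758 0.03641472 0.035     ]
```

View pics/t3.png

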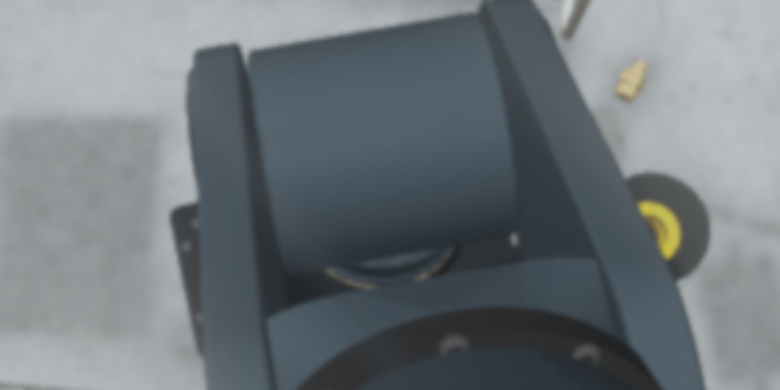

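The arm still half hides the tube, and a yellow arc shows at crop (660,230). I'll move further aside to see it whole.

Emit:
step_hand(segments=[{"pos":[0.02, -0.03, 0]}, {"pos":[0.02, -0.03, 0]}, {"pos":[0.01, -0.03, 0]}, {"pos":[0, -0.03, 0]}, {"pos":[0, -0.03, 0]}, {}, {}])

```text
time: 14.13
position: [0.3799, 0.3742, 0.1552]
tool_rot: [0.988, 0.157, -0.0, 0.0]
ft_force: [0.9, 0.4, -0.1]
grip_width: 0.0618
grip_force: 0.0
```

```bash
python3 - <<'E'
from h import *
c=robot.camera("top")
cv2.imwrite("pics/t4.png",cv2.resize(c["img"][190:290,330:450,::-1],None,fx=5,fy=5))
for k in blobs(c,(18,90,60),(38,255,255),40):
    (u,v),ax,_=cv2.minAreaRect(k)
    if u>300: print(u,v,ax,ray(c,u,v,.036), "outer diam", max(ax)/c["fx"]*(c["xyz"][2]-.036))
E
```

```text
387.2500305175781 240.25 (26.16295051574707, 26.870054244995117) [0.43201416 0.04944998 0.036     ] outer diam 0.04483504214812823
```

View pics/t4.png

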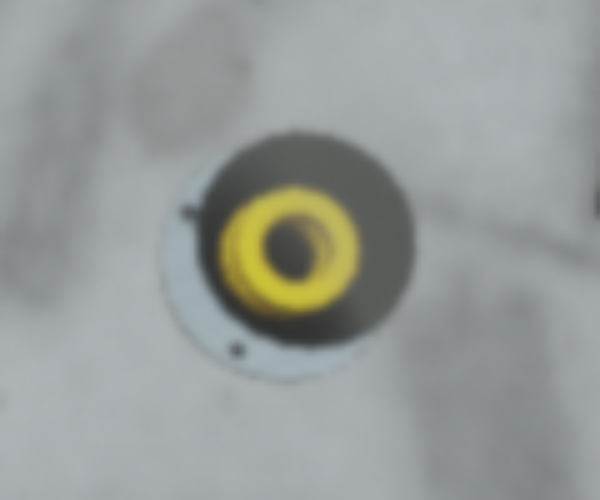

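Both cores are stacked flat in the tube. The upper ring is a clean circle at crop (297,248), about 2 mm from the tube axis, and the lower one shows beneath it. The arm is clear, so I'm handing in.

```bash
python3 -c "
from rig import robot
print(robot.hand_in())"
```

```text
the job is handed in; nothing more can be done
None
```

Both yellow cores lie flat, one on the other, in the tube; the green core was not touched in any move, and the job was handed in about 14 s into the 48 s allowed (no verdict was returned).

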